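# Push the screen out of a coffee sifter and lay it on the mat

## Task

Get the screen out of the coffee sifter for cleaning: pick up the sifter ring that has the screen in it (not the empty ring) and lower it all the way down over the upright post of the push-out stand, so that the post pushes the loose screen up out of the ring. Leave the ring down around the post, then lift the screen off the top of the post and lay it gently, flat and fully on the round rubber mat.

Things in the scene. Friction and masses are not known exactly. Their poses are not given: they have to be found in the camera images.
- ring: sifter ring that holds the screen: plain steel ring, sizes in mm: outside diameter 63, height 26, open at top and foot, wall 3.5, with an inward lip at the foot (8 high, opening 45 across) on which the screen lies; loose, about 120 g, stands on the counter. Origin: on the axis, at its underside; z up. An identical ring, empty (counter seen through it), stands elsewhere: not wanted.
- screen: loose steel disc with a mesh pattern on top, diameter 53 mm, 8 thick, about 70 g. Lies free on the ring's lip, underside 8 above the ring's underside, top 10 below the rim, 1.5 play all round: it cannot be gripped there. Origin: centre of its underside; z up, out of the mesh face.
- stand: push-out stand, fixed: flat round steel foot, diameter 90 mm, 4 thick, with one upright post, diameter 26, its flat rubber top 52 above the counter. The post passes through the ring's 45 opening but not past the screen. Ring fully down: underside on the foot, rim 30 above the counter, screen left on the post, underside 52 above the counter. Origin: post's axis, at the counter; z up.
- mat: the round black rubber mat, diameter 120 mm, 6 thick, fixed flat on the counter. Origin: centre of its underside, at the counter; its top is 6 above it; z up. Standing about among these things, all loose: a tamper with a knob handle (90 high), a steel jug (100 high), a white cup (60 high).
Mind the look-alikes: they are no part of the job. Several things have the shape of the screen; the one meant has the colours described above. Leave any pink look-alike of the ring alone.

How it is judged:
By the outcome, as a careful person would: the job done as asked, in the order asked, and still so for the second after the job is handed in, with the robot touching nothing.
It also fails if it takes over 61 s, if anything falls off the work surface, if the arm or the gripper's body presses on something with over 40 N, if the wrist force passes 120 N, or if a joint passes its speed limit or range.

## Robot

A 6-joint arm with a two-finger parallel gripper is mounted at the origin on the work surface. World frame = base frame: x ahead of the robot, y to its left, z up, the work surface at z = 0. Lengths are in mm, angles in rad, forces in N, time in s.
With the tool pointing down it reaches from about 300 to 775 mm from the base axis. Payload 14.6 kg.
Tool frame: the origin (TCP) lies between the finger pads; the fingertips stand 8 mm ahead of it and the grasp point (between the pads) lies 11 mm behind it; z points along the fingers, y is the direction in which the jaws open and shut (so a half turn about z gives the same grasp; the last joint's range is limited). The gripper opens to 94 mm and grips with 3 to 60 N. Pads are 16 mm wide; open, the fingers measure 119 mm over their backs; the gripper's body (75 mm by 177 mm) begins 78 mm behind the grasp point.
Start: joints at [1.218, 0.3, 1.521, -0, 1.321, -0.067], TCP at [155.056, 527.68, 181.446] pointing down, gripper open.
Joint ranges: [-3.03, 3.03], [-0.79, 2.21], [0.23, 2.52], [-1.04, 4.18], [0, 3.07], [-2.55, 2.55]. Speed limits (rad/s): [2.22, 2.22, 2.57, 3.14, 3.14, 3.14].

## Interface

Orientations are given as [roll, pitch, yaw] about the fixed x, y, z axes, in that order (R = Rz(yaw) Ry(pitch) Rx(roll)).
In Python, from cell import manip, cams, models gives the robot as it stands. The module is installed in compiled form; this text tells all that it offers.
- The arm moves only by the shell command python3 -m pendant 'ROWS' [OPENING] [FORCE]. ROWS is JSON, a list that holds one entry, the list of rows, each a list of 4 numbers: the shift along the tool's x, y, z in cm, then the turn about the tool's z in rad. In form: [[[x, y, z, roll], ...]]. A call has 1 to 5 rows; each row is the pose to reach, as a shift and turn from the pose commanded when the call began, along the tool's axes at that moment; what a row does not reach only later rows make up. A row lasts 1/10 s, in which the tool goes at most 50 mm and 8.59 degrees, less where a joint would pass 70% of its speed; a pose out of reach is approached as far as the arm can. A call with a gripper value outside its range is refused whole. OPENING is the opening, from -1 (shut) to 1 (fully open), so that 0 is half open, set as the call begins (- or left out, the last holds). The fingers move at their own pace and stop on an object; FORCE is the grip in N (left out, the last holds). Time passes only in rows, so rows that repeat a pose let the fingers close. It gives the time, the measured TCP pose, the force and the opening at its end, in the units of the state.
- manip.read_state(): the state, without advancing time (a new reading comes with each control period).
- cams.camera(name): name is "scene" or "top" or "wrist"; returns a dict with "frame" (384x512x3 uint8, red, green, blue), "K" (3x3 intrinsics, pixels), "pose" (4x4, takes a point from camera to world coordinates). Camera axes: x right, y down, z forward; pixel columns grow to the right and rows downward; lengths in mm; the calibration is good to about 2 mm. A picture is of the moment at which its call begins. There is no depth.
- manip.sign_off(): hands the job in, once; it reports no verdict.
Trained networks look in the newest picture that a camera, given by its name, has taken for a name from the list of things; names that differ only in an ending like _2 or _b are one class to them, and where a whole thing is asked for, a point or a joint stands for the part that bears it (a point fixed in the world has none). Each returns a list of dicts, best first, with "score" (0 to 1); they miss things now and then, are a little off and sometimes report something else, mostly with a low value. They report only what shows in the picture. A call takes as long as a camera call. They do not tell look-alikes from the thing itself.
- models.regions_of(camera, name): "pixels" (384x512 bool, what is visible of it) and "point" ([column, row] in pixels, amid what is visible of it).
The state is a dict: "clock": time; "joints": joint angles; "qd": joint speeds; "effort": joint torques, N m; "eef_pos": TCP position; "eef_rot": TCP orientation; "wrist_force": force on the tool from outside, world axes, zero at the start; "moment": the same for the moment, N m; "finger_gap": finger opening in mm.
Only numpy, scipy, OpenCV 4.12 (cv2) and the standard library are available. Lean on these libraries where they do the work, as an engineer would, in place of code of your own. Each camera call takes 0.05 s, during which the arm holds its last target.

## Working session

There is one attempt and no reset: what is moved stays moved. The work goes in short steps, Python scripts to look and compute and a shell command to move; the robot and the scene stay as the last step left them, time stands still between calls to the robot, and variables do not carry over. Pictures are saved under pics/ and viewed, and the job is handed in when it is done.

```bash
mkdir -p pics; cat > h.py <<'E'
import numpy as np, cv2
from cell import manip, cams, models
def snap(n,f):
    c=cams.camera(n); cv2.imwrite('pics/'+f,c['frame'][:,:,::-1]); return c
def proj(c,p):
    T=np.linalg.inv(c['pose']); q=T[:3,:3]@np.array(p,float)+T[:3,3]; u=c['K']@q; return u[:2]/u[2]
def ray(c,uv):
    d=c['pose'][:3,:3]@np.linalg.inv(c['K'])@np.array([uv[0],uv[1],1.]); return c['pose'][:3,3],d
def atz(c,uv,z):
    o,d=ray(c,uv); return o+d*(z-o[2])/d[2]
E
python3 - <<'E'
from h import *
print(manip.read_state())
a=snap('scene','s0.png');b=snap('top','t0.png');w=snap('wrist','w0.png')
for n in 'ring screen stand mat'.split():
    for cn,c in (('scene',a),('top',b),('wrist',w)):
        for r in models.regions_of(cn,n): print(n,cn,round(r['score'],2),np.round(r['point']),r['pixels'].sum(), np.round(atz(c,r['point'],0)))
cv2.imwrite('pics/st.png',np.vstack([cv2.resize(x['frame'][:,:,::-1],(400,300)) for x in (a,)]))
E
```

```text
{'clock': 0.0, 'joints': array([ 1.21840993e+00,  3.00451619e-01,  1.52159720e+00, -5.26573486e-05,
        1.32071032e+00, -6.65736328e-02]), 'qd': array([ 9.87218050e-05, -3.06054457e-04,  3.05689841e-04,  8.09097492e-04,
        8.65000137e-04,  6.04331658e-04]), 'effort': array([ 7.18983938e-04, -5.31808376e+01, -3.52740490e+01,  7.08535127e-02,
        2.45311571e-02, -8.36211211e-05]), 'eef_pos': array([154.9646491 , 527.40360144, 180.8902207 ]), 'eef_rot': array([-3.14042536e+00, -2.67086634e-05,  2.85579294e+00]), 'wrist_force': array([0.13929241, 0.32077038, 0.49641031]), 'moment': array([0.04672137, 0.05272706, 0.01392508]), 'finger_gap': 93.97772748774129}
ring scene 0.89 [273. 192.] 716 [545.   6.   0.]
ring scene 0.88 [173. 227.] 893 [742.   3.   0.]
ring scene 0.78 [254. 262.] 580 [642. 125.   0.]
ring scene 0.16 [251. 249.] 643 [636. 101.   0.]
ring top 0.8 [245. 206.] 314 [567.  21.   0.]
ring top 0.78 [241. 127.] 322 [764.  28.   0.]
ring top 0.46 [212. 188.] 192 [611. 103.   0.]
screen scene 0.85 [252. 249.] 650 [634. 102.   0.]
screen scene 0.83 [307. 288.] 880 [586. 201.   0.]
screen scene 0.65 [193. 278.] 846 [742. 109.   0.]
screen top 0.83 [203. 138.] 329 [738. 123.   0.]
screen top 0.55 [209. 181.] 345 [629. 109.   0.]
stand scene 0.57 [198. 174.] 1302 [660. -96.   0.]
stand top 0.57 [295. 167.] 935 [ 661. -103.    0.]
mat scene 0.61 [393. 282.] 4160 [457. 249.   0.]
mat scene 0.5 [251. 250.] 651 [636. 102.   0.]
mat top 0.92 [151. 256.] 1953 [451. 250.   0.]
```

View pics/s0.png

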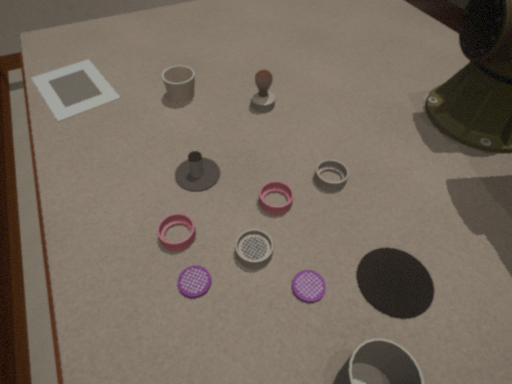

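View pics/t0.png

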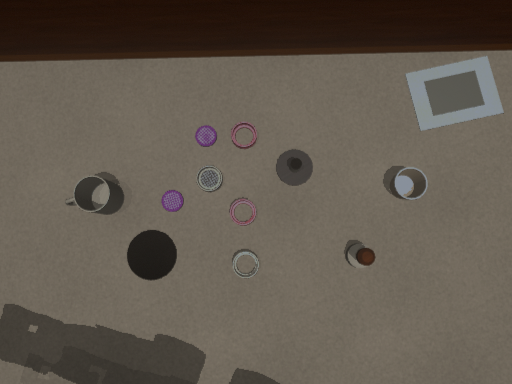

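```bash
python3 -c "
import cv2
a=cv2.imread('pics/s0.png')[140:330,130:350];cv2.imwrite('pics/s0c.png',cv2.resize(a,None,fx=3,fy=3,interpolation=2)[:600])
b=cv2.imread('pics/t0.png')[100:230,170:340];cv2.imwrite('pics/t0c.png',cv2.resize(b,None,fx=4,fy=4,interpolation=2))"
```

```text
(no output)
```

View pics/s0c.png

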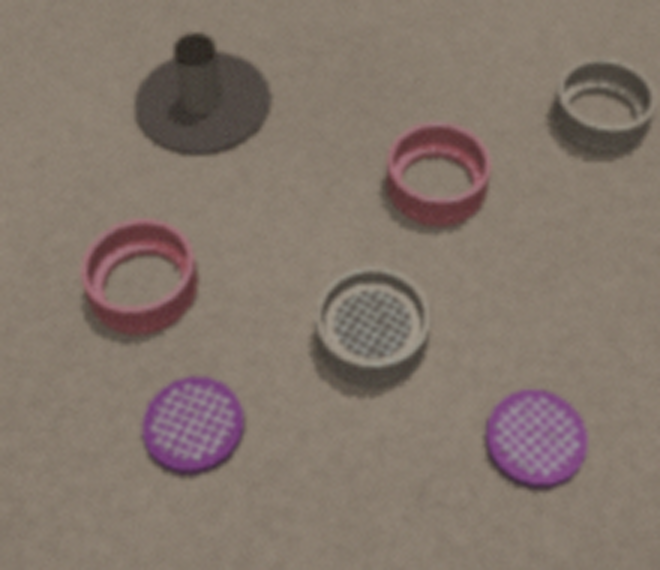

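View pics/t0c.png

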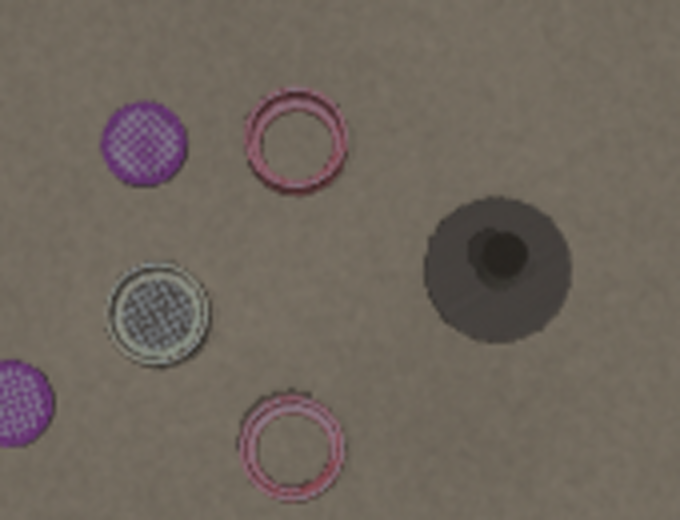

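Ring candidates are:
- Grey with grey mesh inside, scene (254,247) / top (210,179). This fits the description of the sifter ring.
- Grey and empty, scene (331,175) / top (246,264). This is the empty ring.
- Two pink rings, scene (177,231) and (276,197). These are look-alikes.

The purple discs, scene (194,281) and (309,286), are look-alike screens. The enlarged crops confirm that the first grey ring holds the mesh. Next I'll triangulate.

```bash
cat >> h.py <<'E'
def tri(obs):
    A=np.zeros((3,3));b=np.zeros(3)
    for c,uv in obs:
        o,d=ray(c,uv); d=d/np.linalg.norm(d); P=np.eye(3)-np.outer(d,d); A+=P;b+=P@o
    p=np.linalg.solve(A,b); return p,[np.round(proj(c,p)-uv,1) for c,uv in obs]
E
python3 - <<'E'
from h import *
a=cams.camera('scene');b=cams.camera('top')
np.set_printoptions(suppress=True,precision=1)
for n,u,v in (('rim',(254,246),(209.7,178.7)),('posttop',(195,156),(296.2,163.7)),('foot',(197.6,174),(294.5,167.5))):
    print(n,*tri([(a,np.array(u)),(b,np.array(v))]))
for cn,c in (('scene',a),('top',b)):
    for r in models.regions_of(cn,'mat'):
        m=r['pixels'].astype(np.uint8)
        cs,_=cv2.findContours(m,0,1); e=cv2.fitEllipse(max(cs,key=len)); print(cn,r['score'],e,atz(c,e[0],6))
E
```

```text
rim [633.2 105.5  15.3] [array([-0., -0.]), array([-0.,  0.])]
posttop [ 659.9 -100.7   47.6] [array([-0.3, -0. ]), array([-0.1,  0.2])]
foot [ 660.1 -101.4   -4.1] [array([-0.2, -0. ]), array([-0.1,  0.2])]
scene 0.88 ((395.1596374511719, 282.3730773925781), (63.42997360229492, 81.48622131347656), 124.14850616455078) [457.3 253.2   6. ]
top 0.78 ((151.46560668945312, 254.9017333984375), (48.680301666259766, 49.912086486816406), 38.14215850830078) [452.3 247.3   6. ]
```

```bash
python3 - <<'E'
from h import *
np.set_printoptions(suppress=True,precision=3)
w=snap('wrist','w1.png');s=manip.read_state()
print(w['pose'],w['K'],s['eef_pos'],s['eef_rot'])
E
```

```text
[[  0.282   0.934   0.222  91.562]
 [  0.96   -0.274  -0.064 547.186]
 [  0.001   0.231  -0.973 383.122]
 [  0.      0.      0.      1.   ]] [[294.702   0.    253.425]
 [  0.    294.702 191.248]
 [  0.      0.      1.   ]] [155.051 527.694 181.45 ] [3.142 0.    2.856]
```

```bash
python3 -m pendant '[[[-11.0,-5.2,0,0],[-22.0,-10.4,0,0],[-33.0,-15.6,0,0],[-44.0,-20.8,0,0],[-51.0,-24.0,0,0]]]' 1
```

```text
clock: 1.5
eef_pos: [343.1, 360.0, 181.7]
eef_rot: [3.141, 0.0, 2.856]
wrist_force: [0.9, 1.6, -0.1]
finger_gap: 94.2
```

```bash
python3 -m pendant '[[[-4.5,-2.1,0,0],[-9.0,-4.2,0,0],[-13.5,-6.3,0,0],[-18,-8.4,0,0],[-22.5,-10.5,0,0]]]' && python3 -m pendant '[[[-3.0,-1.4,0,0],[-6,-2.8,0,0],[-8,-3.7,0,0],[-9.0,-4.2,0,0],[-9.0,-4.2,0,0]]]'
python3 - <<'E'
from h import *
w=snap('wrist','w2.png'); print(manip.read_state()['eef_pos'])
for n in ('ring','screen'):
  for r in models.regions_of('wrist',n): print(n,r['score'],r['point'],atz(w,r['point'],26))
E
```

```text
clock: 2.0
eef_pos: [529.5, 195.7, 181.6]
eef_rot: [3.141, 0.0, 2.856]
wrist_force: [0.3, 1.4, -0.2]
finger_gap: 94.1
clock: 2.5
eef_pos: [603.0, 131.1, 181.1]
eef_rot: [-3.141, -0.0, 2.855]
wrist_force: [-0.1, 0.8, -0.3]
finger_gap: 93.8
[602.38591648 131.88713642 181.22488276]
ring 0.95 [149.5, 164.2] [552.37555485  15.46993447  26.        ]
ring 0.82 [227.1, 220.3] [647.59564303  84.31206721  26.        ]
ring 0.59 [205.1, 273.0] [709.66255764  33.91032272  26.        ]
screen 0.69 [270.9, 264.1] [722.02640302 121.39415299  26.        ]
screen 0.63 [241.6, 205.1] [633.5813229  107.88736803  26.        ]
screen 0.61 [299.1, 145.3] [581.78509674 195.80227766  26.        ]
```

View pics/w2.png

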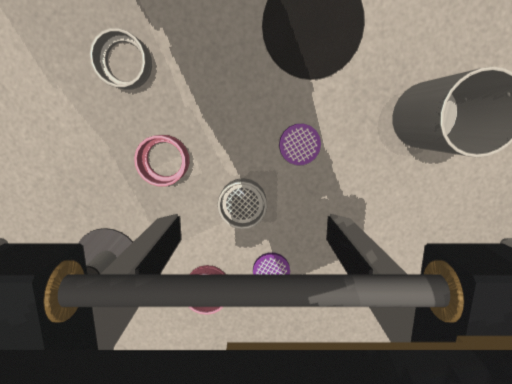

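The wrist view shows the mesh-filled ring at (242,203). The pink ring at (162,160) and the purple discs at (300,144) and (271,265) are clear of it. I'll move over the ring for a second view.

```bash
python3 - <<'E'
import cv2
a=cv2.imread('pics/w2.png')[170:240,205:280];cv2.imwrite('pics/w2c.png',cv2.resize(a,None,fx=8,fy=8,interpolation=2))
E
python3 -m pendant '[[[-1.8,-0.8,0,0],[-3.7,-1.6,0,0],[-3.7,-1.6,0,0],[-3.7,-1.6,0,0]]]'
python3 - <<'E'
from h import *
w=snap('wrist','w3.png'); print(manip.read_state()['eef_pos']); np.save('w3p.npy',w['pose'])
for n in ('ring','screen'):
  for r in models.regions_of('wrist',n): print(n,r['score'],r['point'],atz(w,r['point'],26))
E
```

```text
clock: 3.05
eef_pos: [633.1, 106.7, 181.4]
eef_rot: [3.142, -0.0, 2.856]
wrist_force: [-1.1, -0.1, 0.8]
finger_gap: 93.9
[632.94041057 106.85931496 181.52000886]
ring 0.87 [210.2, 254.2] [716.28653843  24.63847996  26.        ]
ring 0.83 [160.2, 135.1] [553.63977712  15.66166676  26.        ]
ring 0.65 [247.8, 197.9] [657.07358766  93.71309018  26.        ]
screen 0.8 [312.0, 117.3] [584.49320641 194.08720485  26.        ]
screen 0.75 [282.5, 249.1] [736.04705718 117.47980951  26.        ]
screen 0.71 [254.3, 177.9] [634.93036675 108.66328496  26.        ]
```

View pics/w2c.png

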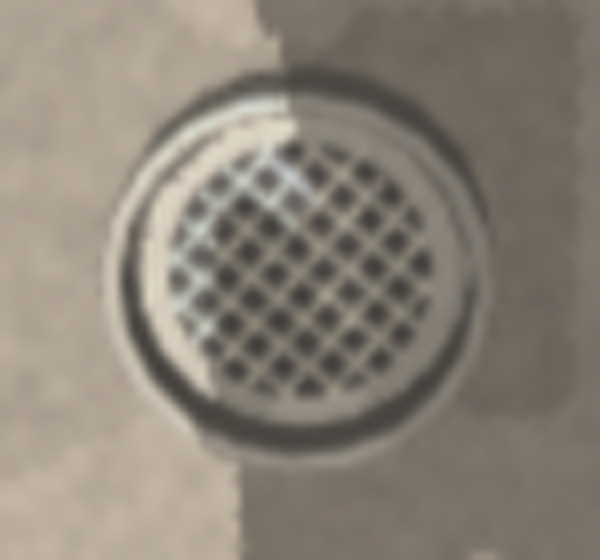

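View pics/w3.png

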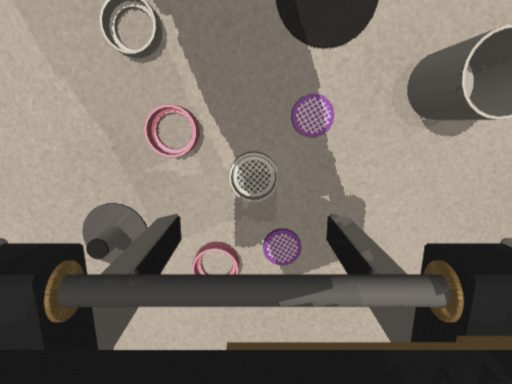

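```bash
cat >> h.py <<'E'
def overlay(c,img,circles,box,f,fn):
    x0,y0,x1,y1=box; a=cv2.resize(img[y0:y1,x0:x1],None,fx=f,fy=f,interpolation=2)
    for (x,y,z,r,col) in circles:
        t=np.linspace(0,2*np.pi,73); P=np.array([proj(c,(x+r*np.cos(k),y+r*np.sin(k),z)) for k in t])
        P=((P-[x0,y0]+.5)*f).astype(np.int32); cv2.polylines(a,[P],True,col,1)
    cv2.imwrite('pics/'+fn,a)
E
python3 - <<'E'
from h import *
w=cams.camera('wrist'); w['pose']=np.load('w3p.npy') if 0 else w['pose']
im=w['frame'][:,:,::-1].copy()
s=manip.read_state();print(w['pose'][:3,3]-s['eef_pos'])
overlay(w,im,[(634.5,107,26,31.5,(0,255,0)),(634.5,107,0,31.5,(0,0,255)),(634.5,107,16,26.5,(255,0,0))],(215,140,295,215),8,'w3o.png')
E
```

```text
[-63.62201668  19.54320403 201.67475557]
```

View pics/w3o.png

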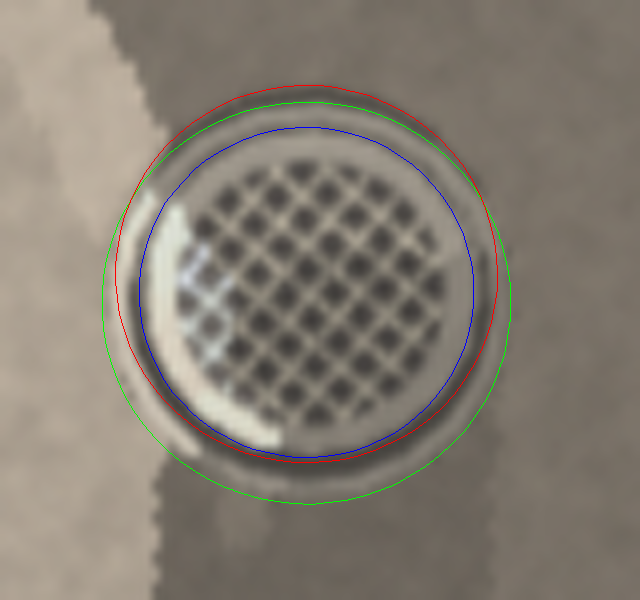

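The rim overlay puts the ring centre at about (633.5, 107), and scene/top triangulation gives (633.2, 105.5), so the TCP is already over it. Two views put the rim at roughly 15–20 mm against 26 stated. The post foot also reads about 6 mm low, so this looks like calibration bias. I'll descend and watch the force.

```bash
python3 -m pendant '[[[0,0,4,0],[0,0,8,0],[0,0,11,0],[0,0,12.5,0],[0,0,12.5,0]]]'; python3 -c "
from h import *
w=snap('wrist','w4.png')"
```

```text
clock: 3.75
eef_pos: [632.7, 106.1, 55.0]
eef_rot: [-3.141, -0.003, 2.856]
wrist_force: [-0.1, -0.9, 0.4]
finger_gap: 93.9
```

View pics/w4.png

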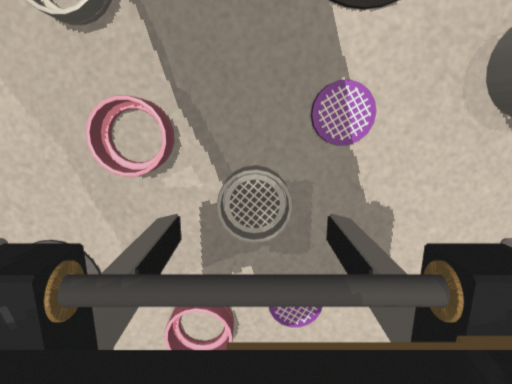

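The ring, at (254,203), is centred between the fingertips at (180,228) and (328,228), with both sides clear. I'll check its centre from this second height.

```bash
python3 - <<'E'
from h import *
w=cams.camera('wrist'); s=manip.read_state();print(s['eef_pos'])
im=w['frame'][:,:,::-1].copy()
overlay(w,im,[(633.5,107,26,31.5,(0,255,0)),(633.5,107,18,31.5,(0,0,255))],(200,150,310,255),5,'w4o.png')
E
```

```text
[634.33304239 106.20313556  58.04530535]
```

View pics/w4o.png

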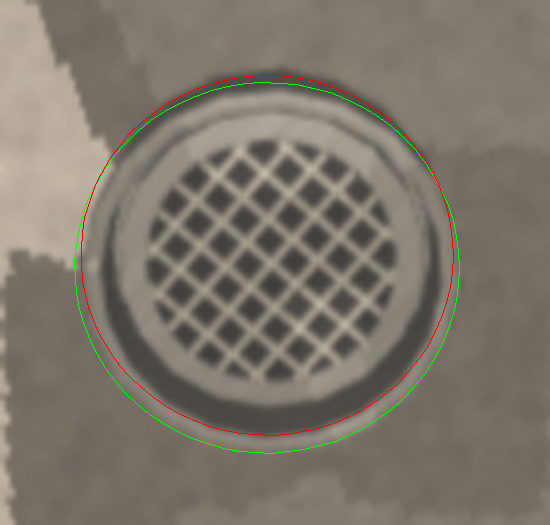

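The green circle (rim at z 26, centre (633.5,107)) fits the centring. Descending and gripping.

```bash
python3 -m pendant '[[[0,0,2,0],[0,0,3.4,0],[0,0,4.3,0],[0,0,4.4,0],[0,0,4.4,0]]]' && python3 -m pendant '[[[0,0,0,0],[0,0,0,0],[0,0,0,0],[0,0,0,0],[0,0,0,0]]]' -1 20; python3 -m pendant '[[[0,0,0,0],[0,0,0,0],[0,0,0,0]]]'
```

```text
clock: 4.35
eef_pos: [633.9, 106.0, 13.0]
eef_rot: [3.141, 0.0, 2.856]
wrist_force: [1.1, -0.0, 0.2]
finger_gap: 94.4
clock: 4.85
eef_pos: [633.7, 105.9, 12.5]
eef_rot: [3.142, 0.0, 2.856]
wrist_force: [-0.0, -0.4, 0.6]
finger_gap: 57.2
clock: 5.15
eef_pos: [633.6, 105.9, 12.4]
eef_rot: [-3.142, -0.0, 2.856]
wrist_force: [0.3, 0.4, -1.0]
finger_gap: 33.3
```

The gap passed 63 mm without stopping, so something is off. I'll look before moving.

```bash
python3 -c "
from h import *
w=snap('wrist','w5.png');c=snap('scene','s5.png');print(manip.read_state()['finger_gap'])
cv2.imwrite('pics/s5c.png',cv2.resize(c['frame'][130:330,130:350,::-1],None,fx=3,fy=3))"
```

```text
25.794957772245084
```

View pics/w5.png

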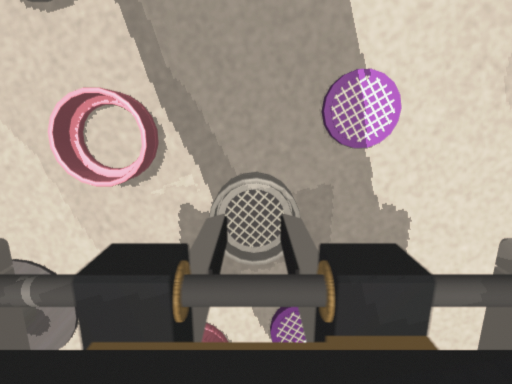

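View pics/s5c.png

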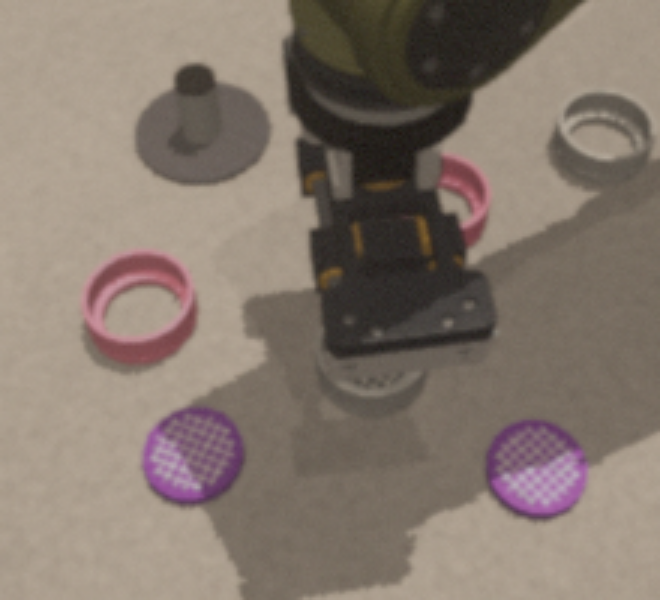

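```bash
python3 -m pendant '[[[0,0,0,0],[0,0,0,0],[0,0,0,0],[0,0,0,0],[0,0,0,0]]]' 1; python3 -m pendant '[[[0,0,0,0],[0,0,0,0],[0,0,0,0],[0,0,0,0]]]' ; python3 - <<'E'
from h import *
w=cams.camera('wrist');c=cams.camera('scene'); s=manip.read_state();print(s['eef_pos'],s['finger_gap'],s['joints'],s['wrist_force'])
p=s['eef_pos'];y=np.array([0.2819,0.9595,0])
cs=[(634,107,26,31.5,(0,255,0)),(634,107,0,31.5,(0,0,255)),(634,107,16,31.5,(0,255,255))]
overlay(w,w['frame'][:,:,::-1].copy(),cs,(130,140,390,310),3,'w6o.png')
overlay(c,c['frame'][:,:,::-1].copy(),cs+[(*(p+sg*47*y-[0,0,8]),2,(255,0,255)) for sg in (1,-1)]+[(*p,2,(255,0,0))],(190,180,330,300),5,'s6o.png')
E
```

```text
clock: 5.75
eef_pos: [633.6, 105.9, 12.4]
eef_rot: [-3.142, -0.0, 2.856]
wrist_force: [0.3, -0.3, -0.2]
finger_gap: 61.9
clock: 6.15
eef_pos: [633.6, 105.9, 12.5]
eef_rot: [-3.142, 0.0, 2.856]
wrist_force: [-0.1, -0.1, -0.4]
finger_gap: 92.7
[633.63663955 105.92560342  12.4432436 ] 93.77310592265559 [ 1.08646383e-01  6.74602978e-01  1.38276362e+00 -2.27672514e-05
  1.08423549e+00 -1.17639211e+00] [ 0.29563019  0.45095485 -0.42625635]
```

View pics/w6o.png

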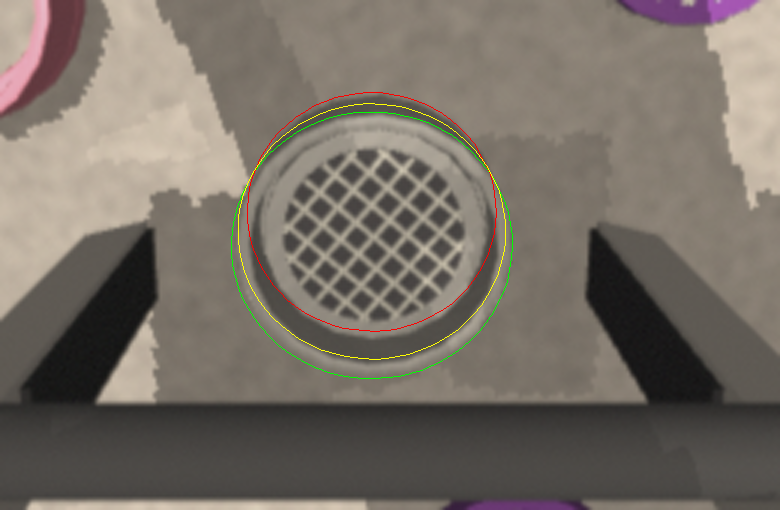

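View pics/s6o.png

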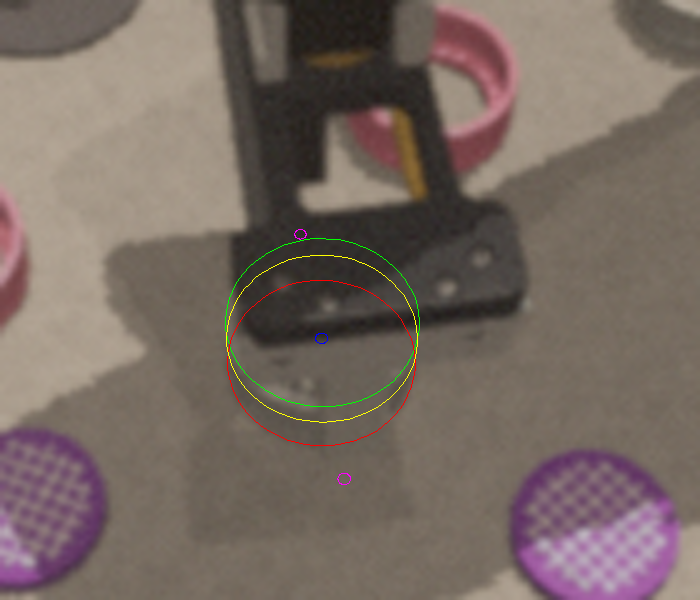

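View enhanced.

```bash
python3 - <<'E'
from h import *
c=cams.camera('scene'); im=c['frame'][180:300,190:330,::-1]
g=cv2.createCLAHE(4,(3,3)); l=cv2.cvtColor(im,cv2.COLOR_BGR2LAB); l[...,0]=g.apply(l[...,0]); im=cv2.cvtColor(l,cv2.COLOR_LAB2BGR)
cv2.imwrite('pics/s7.png',cv2.resize(im,None,fx=5,fy=5,interpolation=2))
for q in [(633,106,101),(650,163,23),(650,163,4),(658,194,101)]: print((proj(c,q)-[190,180])*5)
E
```

```text
[325.05881324 180.66904682]
[350.94296156 485.5420314 ]
[349.35177309 512.82936092]
[383.0364747  462.57652914]
```

View pics/s7.png

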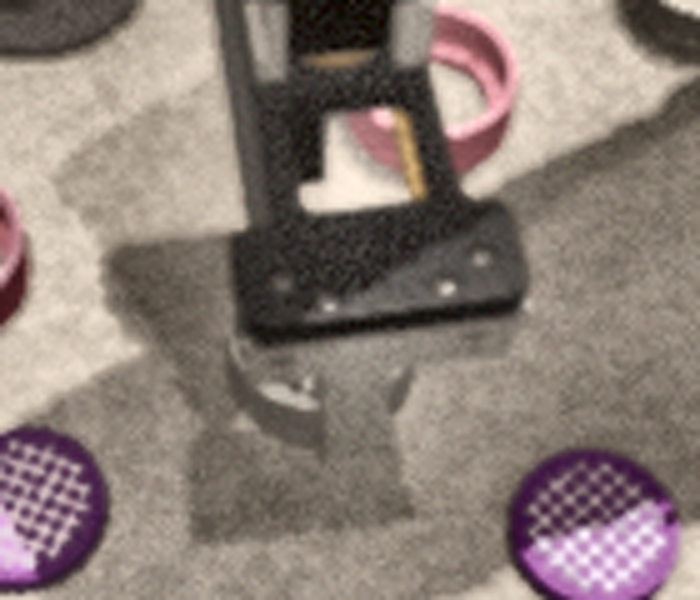

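The enhanced view shows the near finger in front of the ring. The fingers closed over the rim without touching anything, so they are really higher than the pose reading says. I'll go down in small steps and watch the force to find the true height.

```bash
python3 -m pendant '[[[0,0,0.2,0],[0,0,0.4,0],[0,0,0.4,0]]]'; python3 -m pendant '[[[0,0,0.2,0],[0,0,0.4,0],[0,0,0.4,0]]]'
```

```text
clock: 6.6
eef_pos: [633.4, 105.9, 8.0]
eef_rot: [-3.141, -0.001, 2.856]
wrist_force: [-0.4, 0.9, 0.3]
finger_gap: 94.1
clock: 6.9
eef_pos: [633.4, 105.9, 4.0]
eef_rot: [-3.141, -0.001, 2.856]
wrist_force: [0.3, 0.3, -0.3]
finger_gap: 94.2
```

```bash
python3 -m pendant '[[[0,0,0.2,0],[0,0,0.4,0],[0,0,0.6,0],[0,0,0.6,0]]]'; python3 - <<'E'
from h import *
s=manip.read_state();print(s['eef_pos'],s['wrist_force'])
w=snap('wrist','w8.png');c=snap('scene','s8.png')
im=c['frame'][180:300,190:330,::-1]
g=cv2.createCLAHE(4,(3,3)); l=cv2.cvtColor(im,cv2.COLOR_BGR2LAB); l[...,0]=g.apply(l[...,0]); im=cv2.cvtColor(l,cv2.COLOR_LAB2BGR)
cv2.imwrite('pics/s8c.png',cv2.resize(im,None,fx=5,fy=5,interpolation=2))
E
```

```text
clock: 7.3
eef_pos: [633.5, 105.9, -1.9]
eef_rot: [-3.141, -0.0, 2.856]
wrist_force: [-0.4, 0.2, 0.6]
finger_gap: 94.1
[633.46096523 105.89741571  -1.93340751] [-0.44456481  0.20366999  0.62345232]
```

View pics/w8.png

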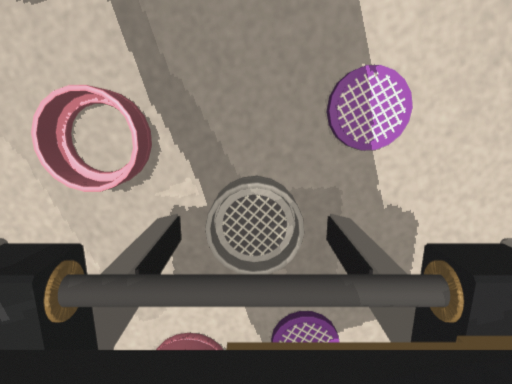

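View pics/s8c.png

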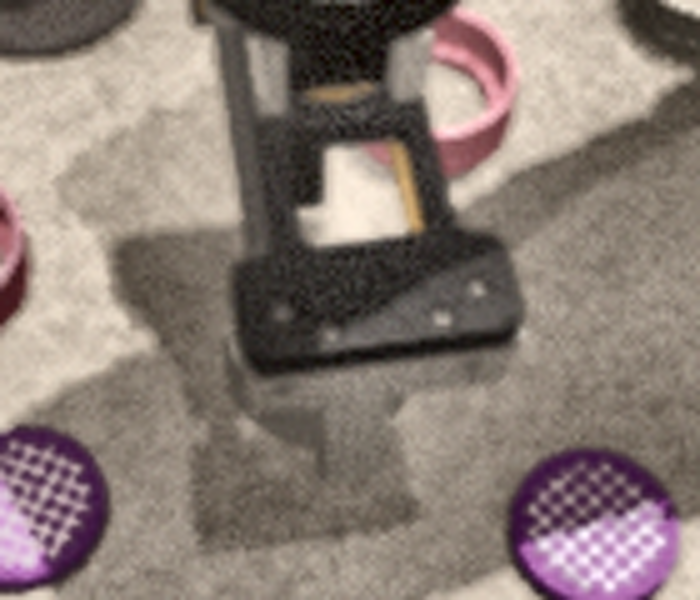

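Still no contact. I'll keep going down in small steps.

```bash
python3 -m pendant '[[[0,0,0.2,0],[0,0,0.4,0],[0,0,0.4,0]]]'; python3 -m pendant '[[[0,0,0.2,0],[0,0,0.4,0],[0,0,0.4,0]]]'
```

```text
clock: 7.7
eef_pos: [633.5, 105.9, -5.9]
eef_rot: [-3.141, -0.0, 2.856]
wrist_force: [-1.4, 0.0, -1.5]
finger_gap: 94.1
clock: 8.0
eef_pos: [633.5, 105.9, -9.9]
eef_rot: [-3.141, -0.0, 2.856]
wrist_force: [-0.0, 0.1, 0.3]
finger_gap: 94.1
```

```bash
python3 -m pendant '[[[0,0,0.2,0],[0,0,0.4,0],[0,0,0.4,0]]]'; python3 - <<'E'
from h import *
w=snap('wrist','w9.png');c=snap('scene','s9.png')
im=c['frame'][180:300,190:330,::-1]
g=cv2.createCLAHE(4,(3,3)); l=cv2.cvtColor(im,cv2.COLOR_BGR2LAB); l[...,0]=g.apply(l[...,0]); im=cv2.cvtColor(l,cv2.COLOR_LAB2BGR)
cv2.imwrite('pics/s9c.png',cv2.resize(im,None,fx=5,fy=5,interpolation=2))
cv2.imwrite('pics/w9c.png',cv2.resize(w['frame'][150:300,150:360,::-1],None,fx=3.5,fy=3.5,interpolation=2))
E
```

```text
clock: 8.3
eef_pos: [633.5, 105.9, -14.0]
eef_rot: [-3.141, -0.0, 2.856]
wrist_force: [0.0, -0.2, -0.0]
finger_gap: 94.3
```

View pics/s9c.png

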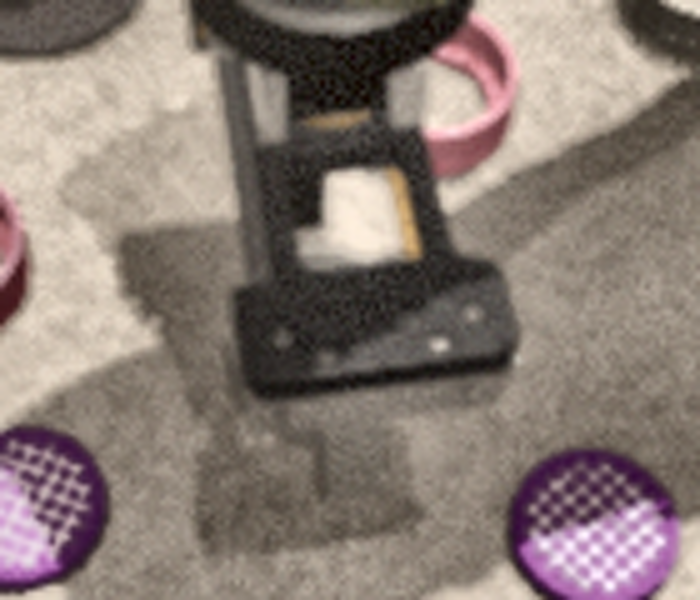

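View pics/w9c.png

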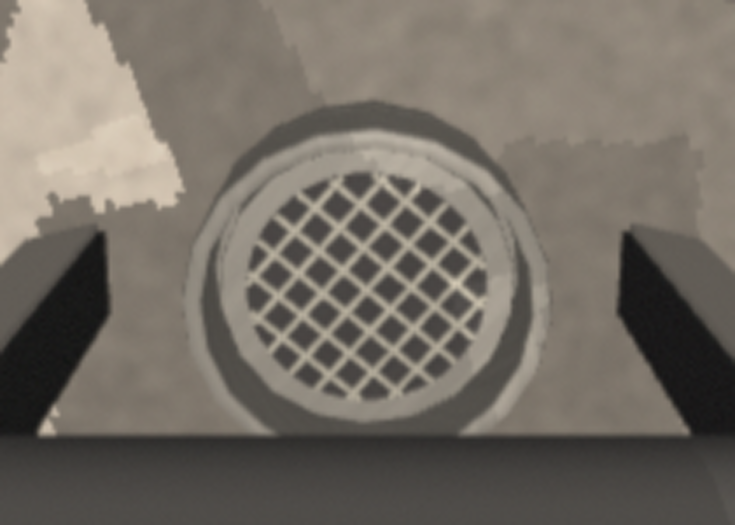

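From the finger width in the picture, the tips now sit about 13 mm below the rim, so the spec and the reading disagree by about 30 mm. I'll trust contact and go about 8 mm further, carefully.

```bash
python3 -m pendant '[[[0,0,0.2,0],[0,0,0.4,0],[0,0,0.4,0]]]'; python3 -m pendant '[[[0,0,0.2,0],[0,0,0.4,0],[0,0,0.4,0]]]'
```

```text
clock: 8.7
eef_pos: [633.4, 105.9, -17.9]
eef_rot: [-3.141, -0.0, 2.856]
wrist_force: [0.1, 0.3, -0.2]
finger_gap: 94.0
clock: 9.0
eef_pos: [633.4, 105.9, -22.0]
eef_rot: [-3.141, -0.001, 2.856]
wrist_force: [-0.7, -0.7, 1.2]
finger_gap: 93.8
```

```bash
python3 -m pendant '[[[0,0,0,0],[0,0,0,0],[0,0,0,0],[0,0,0,0],[0,0,0,0]]]' -0.9 15; python3 -m pendant '[[[0,0,0,0]]]'; python3 -m pendant '[[[0,0,0,0]]]'
```

```text
clock: 9.5
eef_pos: [633.7, 105.9, -21.5]
eef_rot: [3.142, 0.0, 2.856]
wrist_force: [0.1, -0.6, 0.3]
finger_gap: 63.6
clock: 9.6
eef_pos: [633.7, 105.9, -21.5]
eef_rot: [3.142, 0.0, 2.856]
wrist_force: [0.8, 0.8, 0.8]
finger_gap: 63.7
clock: 9.7
eef_pos: [633.7, 105.9, -21.5]
eef_rot: [3.142, 0.0, 2.856]
wrist_force: [-0.1, -0.2, -0.5]
finger_gap: 63.6
```

Gripped at 63.6 mm. That puts the ring's underside on the counter at reading z = −21.5. I'll raise the grip force and lift.

```bash
python3 -m pendant '[[[0,0,0,0],[0,0,-0.5,0],[0,0,-1.5,0],[0,0,-2,0],[0,0,-2,0]]]' -0.9 30; python3 -m pendant '[[[0,0,-2,0],[0,0,-4,0],[0,0,-6,0],[0,0,-6,0],[0,0,-6,0]]]'; python3 - <<'E'
from h import *
w=snap('wrist','w10.png');c=snap('scene','s10.png');print(manip.read_state()['eef_pos'])
cv2.imwrite('pics/w10c.png',cv2.resize(w['frame'][130:300,130:380,::-1],None,fx=3,fy=3,interpolation=2))
cv2.imwrite('pics/s10c.png',cv2.resize(c['frame'][130:300,130:330,::-1],None,fx=3.5,fy=3.5,interpolation=2))
E
```

```text
clock: 10.2
eef_pos: [634.3, 106.0, -0.2]
eef_rot: [3.141, 0.002, 2.856]
wrist_force: [0.6, 0.4, -2.7]
finger_gap: 63.5
clock: 10.7
eef_pos: [633.4, 105.9, 57.8]
eef_rot: [-3.141, -0.0, 2.856]
wrist_force: [-0.0, -0.1, -3.0]
finger_gap: 63.6
[632.93797124 105.82690386  56.9326877 ]
```

View pics/w10c.png

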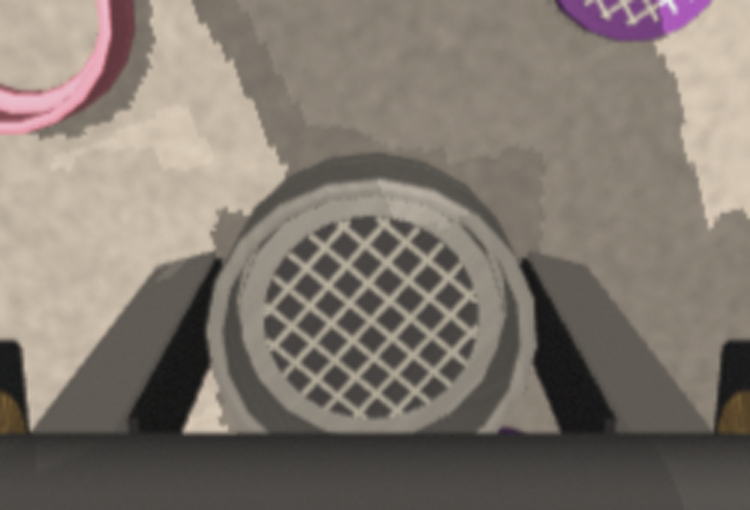

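View pics/s10c.png

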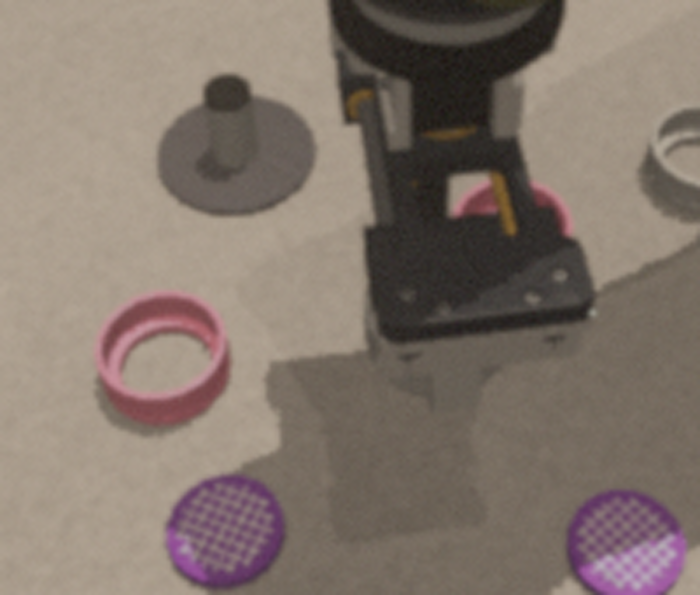

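The ring is held level with the screen lying flat in it, and its underside is about 78 mm up. I'll carry it to the stand.

```bash
python3 -m pendant '[[[-1.5,-3.5,0,0],[-3.2,-7.5,0,0],[-5.0,-11.5,0,0],[-6.8,-15.4,0,0],[-7.9,-18,0,0]]]'; python3 -m pendant '[[[-0.2,-0.5,0,0],[-0.5,-1.1,0,0],[-0.5,-1.1,0,0],[-0.5,-1.1,0,0]]]'; python3 - <<'E'
from h import *
w=snap('wrist','w11.png');c=snap('scene','s11.png');t=snap('top','t11.png');print(manip.read_state()['eef_pos'])
cv2.imwrite('pics/w11c.png',cv2.resize(w['frame'][130:300,130:380,::-1],None,fx=3,fy=3,interpolation=2))
cv2.imwrite('pics/s11c.png',cv2.resize(c['frame'][110:240,130:290,::-1],None,fx=4.5,fy=4.5,interpolation=2))
cv2.imwrite('pics/t11c.png',cv2.resize(t['frame'][120:220,230:360,::-1],None,fx=5,fy=5,interpolation=2))
E
```

```text
clock: 11.3
eef_pos: [658.2, -91.9, 57.0]
eef_rot: [-3.141, -0.002, 2.854]
wrist_force: [-0.0, 0.0, -1.9]
finger_gap: 63.3
clock: 11.7
eef_pos: [660.3, -99.9, 58.1]
eef_rot: [3.141, -0.001, 2.857]
wrist_force: [-0.0, -0.7, -1.2]
finger_gap: 63.4
[ 660.42248831 -100.04770515   58.46045962]
```

View pics/w11c.png

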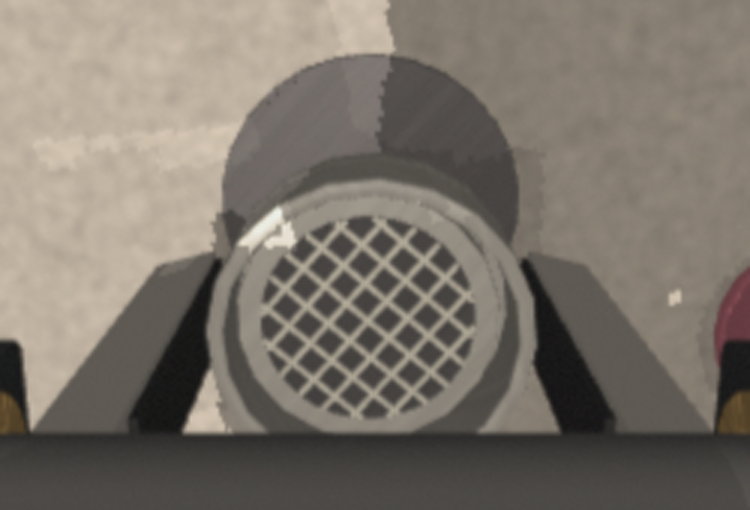

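View pics/s11c.png

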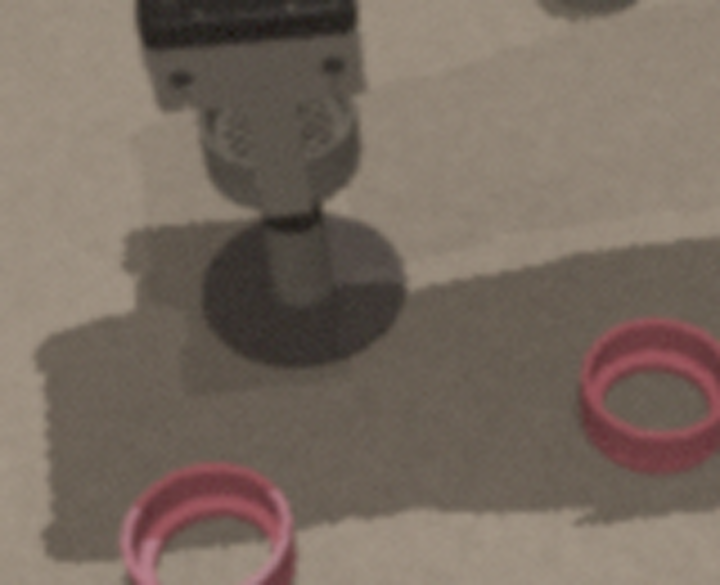

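View pics/t11c.png

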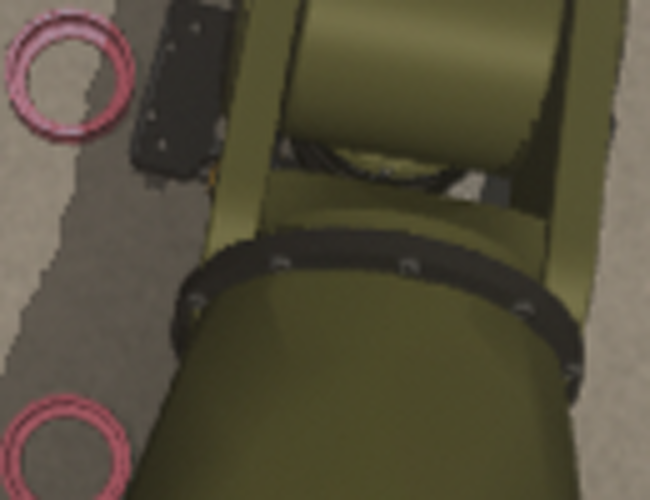

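```bash
python3 - <<'E'
from h import *
c=cams.camera('scene');im=c['frame'][:,:,::-1].copy()
print(manip.read_state()['eef_pos'])
X,Y=660,-101
G=(0,255,0);R=(0,0,255);B=(255,0,0)
overlay(c,im,[(X,Y,0,45,G),(X,Y,52,13,G),(X,Y,4,13,G),(X,Y,79.5,31.5,R),(X,Y,105.5,31.5,R)],(150,100,250,210),6,'s12.png')
w=cams.camera('wrist')
overlay(w,w['frame'][:,:,::-1].copy(),[(X,Y,0,45,G),(X,Y,105.5,31.5,R)],(130,130,380,300),3,'w12.png')
E
```

```text
[ 660.41936178 -100.22300015   58.49454194]
```

View pics/s12.png

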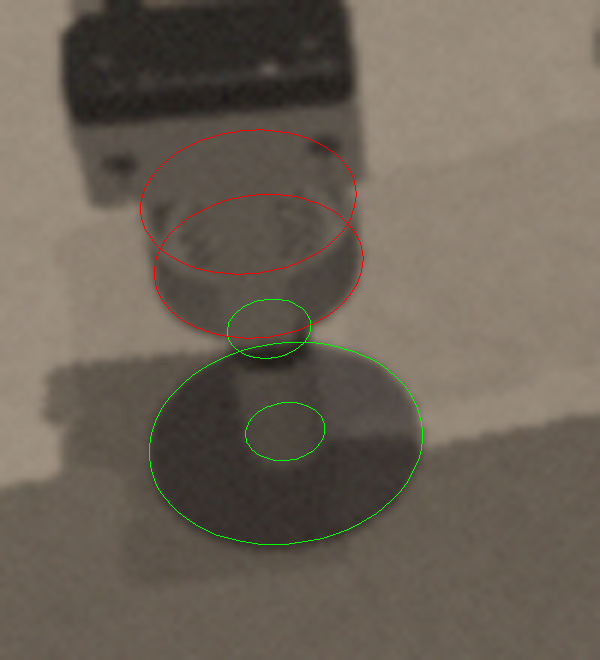

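View pics/w12.png

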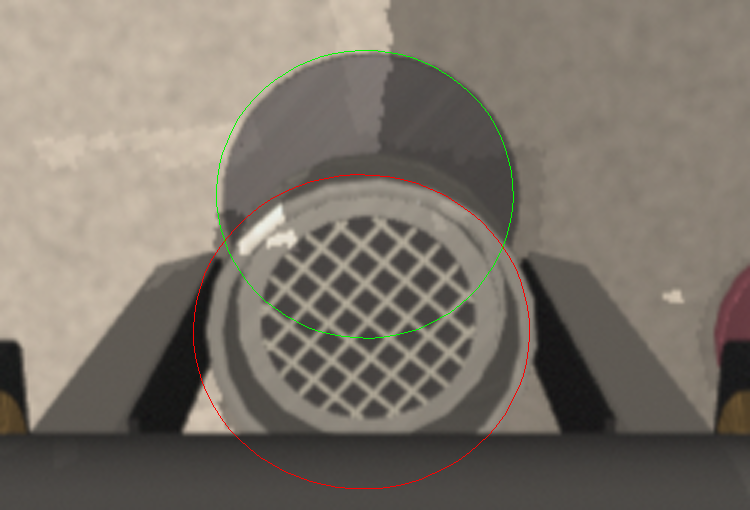

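The foot outline fits (660,−101). The ring's lower edge projects onto the post's axis to within about 2 mm, against 9.5 mm of clearance. Lowering in stages.

```bash
python3 -m pendant '[[[0,0,1,0],[0,0,2,0],[0,0,2.8,0],[0,0,3,0],[0,0,3,0]]]'; python3 -m pendant '[[[0,0,0.4,0],[0,0,0.8,0],[0,0,1.2,0],[0,0,1.5,0],[0,0,1.5,0]]]'
```

```text
clock: 12.45
eef_pos: [660.1, -101.0, 27.8]
eef_rot: [-3.141, -0.001, 2.856]
wrist_force: [0.1, 0.7, -1.0]
finger_gap: 63.0
clock: 12.95
eef_pos: [660.2, -101.0, 12.9]
eef_rot: [-3.142, -0.001, 2.856]
wrist_force: [-0.2, -0.7, -1.2]
finger_gap: 63.5
```

```bash
python3 - <<'E'
from h import *
w=snap('wrist','w13.png');c=snap('scene','s13.png');print(manip.read_state()['eef_pos'])
a=cv2.resize(w['frame'][130:300,130:380,::-1],(500,340));b=cv2.resize(c['frame'][110:240,130:290,::-1],None,fx=2.6,fy=2.6)
cv2.imwrite('pics/x13.png',np.hstack([a[:338,:380],b[:338]]))
E
```

```text
[ 660.44656133 -101.0265162    13.50253195]
```

View pics/x13.png

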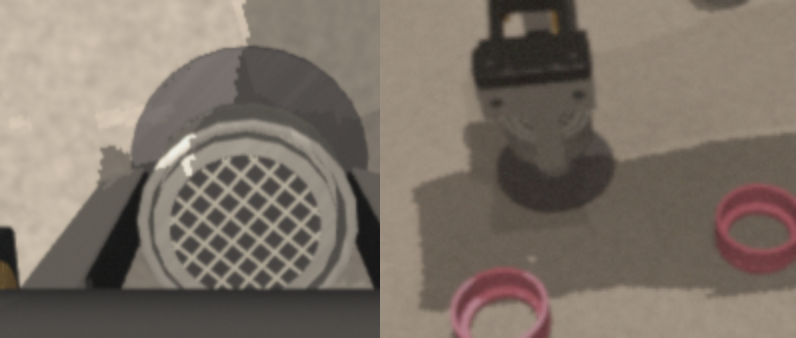

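The screen is rising in the ring, so the post is inside the opening. I'll continue to the foot, slowly at the end.

```bash
python3 -m pendant '[[[0,0,0.6,0],[0,0,1.2,0],[0,0,1.8,0],[0,0,2.4,0],[0,0,2.6,0]]]'; python3 -m pendant '[[[0,0,0.1,0],[0,0,0.2,0],[0,0,0.2,0]]]'; python3 -m pendant '[[[0,0,0.1,0],[0,0,0.2,0],[0,0,0.2,0]]]'
```

```text
clock: 13.55
eef_pos: [660.0, -100.9, -13.7]
eef_rot: [-3.141, -0.001, 2.856]
wrist_force: [-0.6, 0.2, -1.6]
finger_gap: 63.3
clock: 13.85
eef_pos: [660.5, -101.0, -14.5]
eef_rot: [-3.142, 0.0, 2.856]
wrist_force: [0.5, 0.8, -0.2]
finger_gap: 63.0
clock: 14.15
eef_pos: [660.3, -101.0, -16.6]
eef_rot: [-3.142, -0.0, 2.856]
wrist_force: [0.2, -0.2, -1.0]
finger_gap: 63.3
```

```bash
python3 -m pendant '[[[0,0,0.1,0],[0,0,0.1,0]]]'; python3 -m pendant '[[[0,0,0.1,0],[0,0,0.1,0]]]'
```

```text
clock: 14.35
eef_pos: [660.5, -101.0, -17.5]
eef_rot: [3.142, 0.0, 2.856]
wrist_force: [0.5, 1.2, -0.0]
finger_gap: 63.5
clock: 14.55
eef_pos: [660.5, -101.0, -17.5]
eef_rot: [-3.142, 0.0, 2.856]
wrist_force: [-4.2, 1.0, 8.7]
finger_gap: 63.4
```

Contact: 8.7 N at −17.5, exactly where the foot should stop the ring. I'll release, then touch the foot lightly with the fingertips to calibrate their true height before gripping the thin screen.

```bash
python3 -m pendant '[[[0,0,-0.1,0],[0,0,-0.1,0],[0,0,-0.1,0],[0,0,-0.1,0]]]' 0.6; python3 -m pendant '[[[0,0,0.2,0],[0,0,0.3,0],[0,0,0.3,0]]]'; python3 -m pendant '[[[0,0,0.1,0],[0,0,0.1,0]]]';python3 -m pendant '[[[0,0,0.1,0],[0,0,0.1,0]]]'
```

```text
clock: 14.95
eef_pos: [660.3, -101.0, -17.7]
eef_rot: [-3.142, -0.0, 2.856]
wrist_force: [0.1, -0.2, 0.6]
finger_gap: 75.3
clock: 15.25
eef_pos: [660.6, -101.0, -19.7]
eef_rot: [3.142, 0.0, 2.856]
wrist_force: [-4.3, 1.3, 9.2]
finger_gap: 75.1
clock: 15.45
eef_pos: [660.6, -101.1, -19.8]
eef_rot: [-3.142, 0.001, 2.856]
wrist_force: [-8.8, 0.9, 16.7]
finger_gap: 74.7
clock: 15.65
eef_pos: [660.7, -101.1, -19.8]
eef_rot: [-3.142, 0.001, 2.856]
wrist_force: [-12.7, 2.1, 26.8]
finger_gap: 75.2
```

The tips touch the foot at −19.8, so the tip height is the reading plus 23.8. Going up to look at the screen on the post.

```bash
python3 -m pendant '[[[0,0,-0.5,0],[0,0,-2.5,0],[0,0,-5,0],[0,0,-8,0],[0,0,-8,0]]]'; python3 -m pendant '[[[0,0,0,0]]]'; python3 - <<'E'
from h import *
w=snap('wrist','w14.png');c=snap('scene','s14.png');s=manip.read_state();print(s['eef_pos'],s['wrist_force'])
X,Y=660.4,-101
overlay(w,w['frame'][:,:,::-1].copy(),[(X,Y,60,26.5,(0,255,0)),(X,Y,30,31.5,(0,0,255))],(170,130,340,270),4,'w14o.png')
cv2.imwrite('pics/s14c.png',cv2.resize(c['frame'][100:240,130:290,::-1],None,fx=4,fy=4,interpolation=2))
E
```

```text
clock: 16.15
eef_pos: [662.3, -101.4, 61.7]
eef_rot: [3.141, 0.006, 2.856]
wrist_force: [0.0, -0.4, -0.7]
finger_gap: 75.1
clock: 16.25
eef_pos: [660.5, -101.0, 57.5]
eef_rot: [3.142, 0.001, 2.856]
wrist_force: [-0.7, -0.4, -1.4]
finger_gap: 75.0
[ 659.76804124 -100.8879085    56.03448678] [-1.00358183 -0.41416408 -0.34753124]
```

View pics/w14o.png

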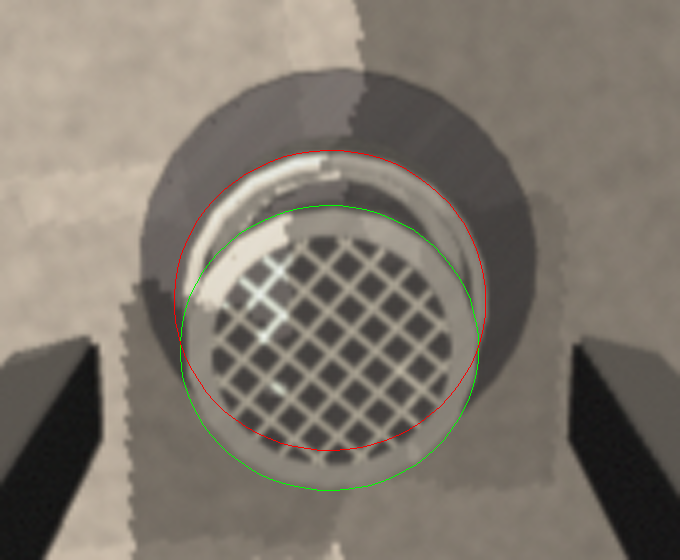

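View pics/s14c.png

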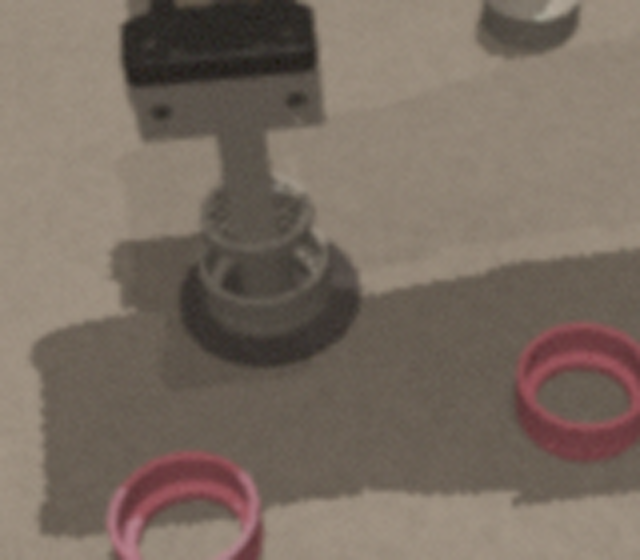

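The ring is down on the foot and the screen sits level and centred on the post: (332,350) against (330,347) predicted. I'll lower to put the tips just below the screen's underside, at a reading of about 27.5.

```bash
python3 -m pendant '[[[0,0,1.0,0],[0,0,2.0,0],[0,0,2.6,0],[0,0,2.6,0],[0,0,2.6,0]]]'; python3 -m pendant '[[[0,0,0,0]]]'
```

```text
clock: 16.85
eef_pos: [660.4, -101.0, 31.2]
eef_rot: [-3.142, -0.0, 2.856]
wrist_force: [1.6, 0.3, 0.8]
finger_gap: 75.3
clock: 16.95
eef_pos: [660.6, -101.0, 31.8]
eef_rot: [3.142, 0.001, 2.856]
wrist_force: [0.4, 0.7, 1.1]
finger_gap: 75.3
```

```bash
python3 -m pendant '[[[0,0,0.2,0],[0,0,0.4,0],[0,0,0.4,0],[0,0,0.4,0]]]'; python3 -m pendant '[[[0,0,0,0],[0,0,0,0],[0,0,0,0],[0,0,0,0],[0,0,0,0]]]' -0.9 15;
```

```text
clock: 17.35
eef_pos: [660.4, -101.0, 27.4]
eef_rot: [-3.142, -0.0, 2.856]
wrist_force: [0.8, 0.2, -0.7]
finger_gap: 75.0
clock: 17.85
eef_pos: [660.4, -101.0, 27.5]
eef_rot: [-3.142, 0.0, 2.856]
wrist_force: [0.4, -0.1, 0.8]
finger_gap: 52.7
```

Gripped at 52.7 mm, which is the screen's diameter. Lifting.

```bash
python3 -m pendant '[[[0,0,0,0],[0,0,-0.3,0],[0,0,-1,0],[0,0,-2,0],[0,0,-3,0]]]' -0.9 20; python3 -m pendant '[[[0,0,-1.5,0],[0,0,-3,0],[0,0,-4,0],[0,0,-4,0],[0,0,-4,0]]]'; python3 - <<'E'
from h import *
w=snap('wrist','w15.png');c=snap('scene','s15.png');print(manip.read_state()['eef_pos'])
cv2.imwrite('pics/w15c.png',cv2.resize(w['frame'][130:270,150:360,::-1],None,fx=3.5,fy=3.5,interpolation=2))
cv2.imwrite('pics/s15c.png',cv2.resize(c['frame'][80:220,130:290,::-1],None,fx=4,fy=4,interpolation=2))
E
```

```text
clock: 18.35
eef_pos: [660.6, -101.0, 58.7]
eef_rot: [3.142, 0.001, 2.856]
wrist_force: [0.3, 0.4, -0.8]
finger_gap: 52.3
clock: 18.85
eef_pos: [660.3, -101.0, 97.3]
eef_rot: [-3.142, -0.0, 2.856]
wrist_force: [0.3, 0.3, -1.0]
finger_gap: 52.4
[ 660.00376115 -100.92586545   96.61519335]
```

View pics/w15c.png

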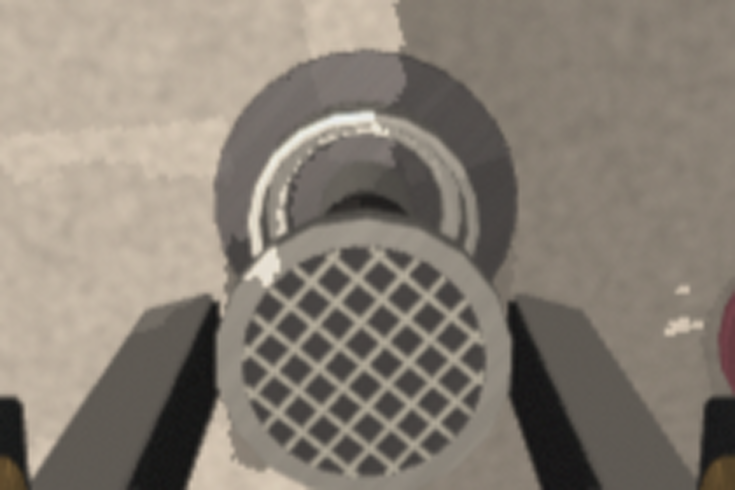

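View pics/s15c.png

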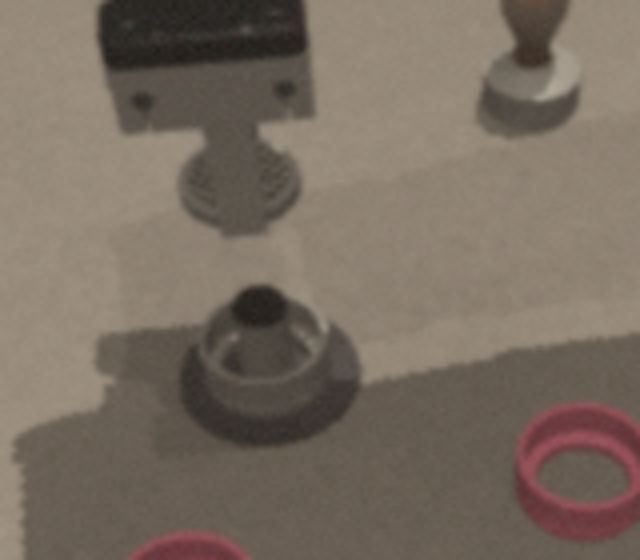

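The screen is held level, and the ring stays down around the post. I'll carry the screen to the mat centre, about (454,250).

```bash
python3 -m pendant '[[[2,1.9,0,0],[5,4.7,0,0],[8,7.5,0,0],[11,10.3,0,0],[14,13.2,0,0]]]'; python3 -m pendant '[[[3,2.8,0,0],[6,5.6,0,0],[9,8.4,0,0],[12,11.3,0,0],[14,13.2,0,0]]]';  python3 -m pendant '[[[0.8,0.8,0,0],[1.6,1.5,0,0],[1.6,1.5,0,0],[1.6,1.5,0,0]]]'; python3 - <<'E'
from h import *
w=snap('wrist','w16.png');c=cams.camera('scene');s=manip.read_state();print(s['eef_pos'])
X,Y=454,250
overlay(w,w['frame'][:,:,::-1].copy(),[(X,Y,6,60,(0,255,0))],(100,0,400,270),2.5,'w16o.png')
cs=[(X,Y,6,60,(0,255,0)),(*s['eef_pos'][:2],6,26.5,(0,0,255))]
overlay(c,c['frame'][:,:,::-1].copy(),cs,(330,200,480,340),4,'s16o.png')
E
```

```text
clock: 19.45
eef_pos: [561.9, 66.3, 96.8]
eef_rot: [-3.141, -0.001, 2.856]
wrist_force: [0.4, 0.4, -1.2]
finger_gap: 52.4
clock: 19.95
eef_pos: [464.5, 233.0, 97.0]
eef_rot: [-3.141, -0.001, 2.857]
wrist_force: [0.6, 0.6, -0.6]
finger_gap: 52.4
clock: 20.35
eef_pos: [455.5, 249.5, 97.3]
eef_rot: [-3.141, -0.0, 2.855]
wrist_force: [0.3, 0.0, -1.7]
finger_gap: 52.0
[455.52880808 249.33771274  97.3547778 ]
```

View pics/w16o.png

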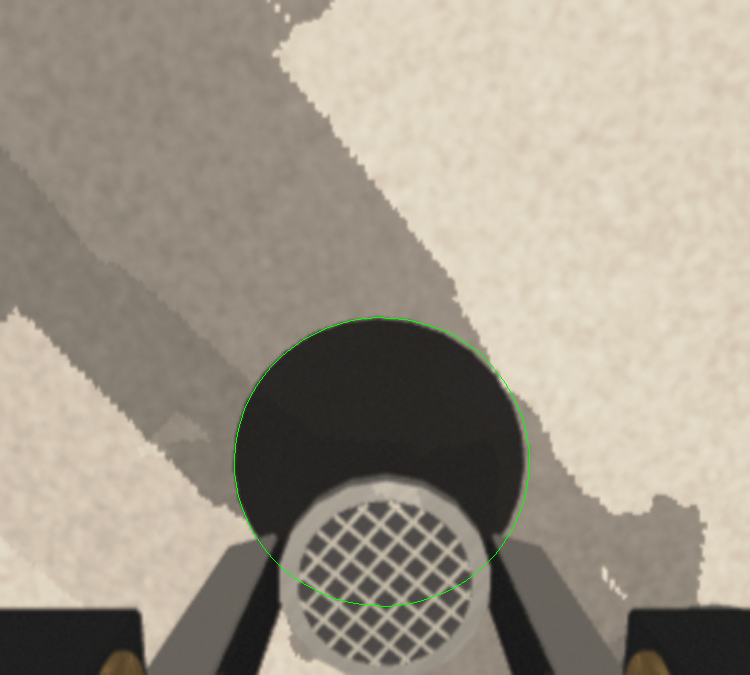

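View pics/s16o.png

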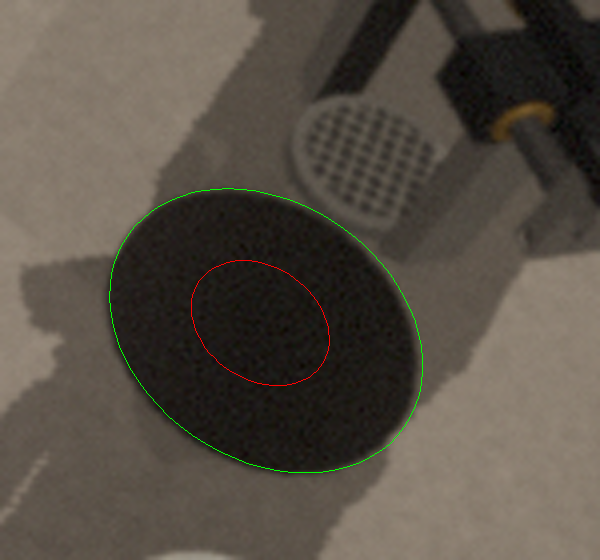

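The mat outline fits (454,250) in both views, and the screen's target circle lies well inside it. I'll lower from 97 to a contact reading of about −18.

```bash
python3 -m pendant '[[[0,0,3,0],[0,0,6,0],[0,0,8.5,0],[0,0,10,0],[0,0,10,0]]]'; python3 -m pendant '[[[0,0,0.3,0],[0,0,0.6,0],[0,0,1.0,0],[0,0,1.0,0],[0,0,1.0,0]]]'
```

```text
clock: 20.95
eef_pos: [454.3, 249.0, -4.4]
eef_rot: [-3.139, -0.003, 2.855]
wrist_force: [-0.0, 0.4, -0.2]
finger_gap: 52.2
clock: 21.45
eef_pos: [455.1, 250.2, -12.3]
eef_rot: [3.141, 0.0, 2.856]
wrist_force: [0.0, 0.5, -1.3]
finger_gap: 52.0
```

```bash
python3 -m pendant '[[[0,0,0.1,0],[0,0,0.2,0],[0,0,0.3,0],[0,0,0.3,0]]]'; python3 -m pendant '[[[0,0,0.1,0],[0,0,0.1,0]]]';python3 -m pendant '[[[0,0,0.1,0],[0,0,0.1,0]]]'
```

```text
clock: 21.85
eef_pos: [454.9, 250.1, -15.7]
eef_rot: [-3.141, -0.0, 2.856]
wrist_force: [0.5, 0.0, -0.6]
finger_gap: 52.4
clock: 22.05
eef_pos: [455.0, 250.1, -16.7]
eef_rot: [-3.142, -0.0, 2.856]
wrist_force: [1.3, 0.1, -1.2]
finger_gap: 51.8
clock: 22.25
eef_pos: [455.1, 250.1, -17.6]
eef_rot: [3.142, -0.0, 2.856]
wrist_force: [0.3, 0.4, -1.3]
finger_gap: 52.3
```

```bash
python3 -m pendant '[[[0,0,0.05,0],[0,0,0.05,0]]]';python3 -m pendant '[[[0,0,0.05,0],[0,0,0.05,0]]]'
```

```text
clock: 22.45
eef_pos: [455.1, 250.1, -17.7]
eef_rot: [3.142, 0.0, 2.856]
wrist_force: [-2.5, -1.8, 5.0]
finger_gap: 52.3
clock: 22.65
eef_pos: [455.1, 250.1, -17.8]
eef_rot: [3.142, 0.0, 2.856]
wrist_force: [-4.7, -2.6, 12.4]
finger_gap: 52.3
```

Contact at −17.7, so the tips are on the mat and the screen is at most about 0.7 mm above it. I'll ease off, then open in small steps.

```bash
python3 -m pendant '[[[0,0,-0.1,0],[0,0,-0.1,0]]]'; python3 -m pendant '[[[0,0,0,0],[0,0,0,0],[0,0,0,0]]]' 0.25;python3 -m pendant '[[[0,0,0,0],[0,0,0,0],[0,0,0,0],[0,0,0,0]]]' 0.7; python3 -m pendant '[[[0,0,-1,0],[0,0,-3,0],[0,0,-6,0],[0,0,-9,0],[0,0,-12,0]]]';python3 -m pendant '[[[0,0,-3,0],[4,-3,-6,0],[8,-6,-6,0],[12,-9,-6,0],[12,-9,-6,0]]]'; python3 - <<'E'
from h import *
c=snap('scene','s17.png');t=snap('top','t17.png');w=snap('wrist','w17.png');s=manip.read_state();print(s['eef_pos'],s['wrist_force'],s['finger_gap'])
a=c['frame'][200:340,330:480,::-1];b=c['frame'][100:240,130:280,::-1]
cv2.imwrite('pics/x17.png',np.hstack([cv2.resize(q,(400,373),interpolation=2) for q in (a,b)]))
E
```

```text
clock: 22.85
eef_pos: [455.1, 250.1, -17.5]
eef_rot: [3.141, 0.0, 2.856]
wrist_force: [-1.0, 0.3, -1.2]
finger_gap: 52.7
clock: 23.15
eef_pos: [455.0, 250.1, -17.6]
eef_rot: [-3.142, -0.0, 2.856]
wrist_force: [0.4, -0.1, -0.6]
finger_gap: 58.8
clock: 23.55
eef_pos: [455.0, 250.1, -17.6]
eef_rot: [-3.142, -0.0, 2.856]
wrist_force: [-0.1, 0.3, -0.7]
finger_gap: 79.9
clock: 24.05
eef_pos: [455.0, 250.1, 104.5]
eef_rot: [3.141, 0.0, 2.856]
wrist_force: [0.0, -0.7, -0.5]
finger_gap: 79.8
clock: 24.55
eef_pos: [311.2, 196.3, 163.1]
eef_rot: [3.141, 0.001, 2.856]
wrist_force: [0.3, -0.1, -1.0]
finger_gap: 79.9
[315.15337272 197.90698132 163.42806249] [ 0.12922576  0.03396258 -0.12958111] 79.9270251279812
```

View pics/x17.png

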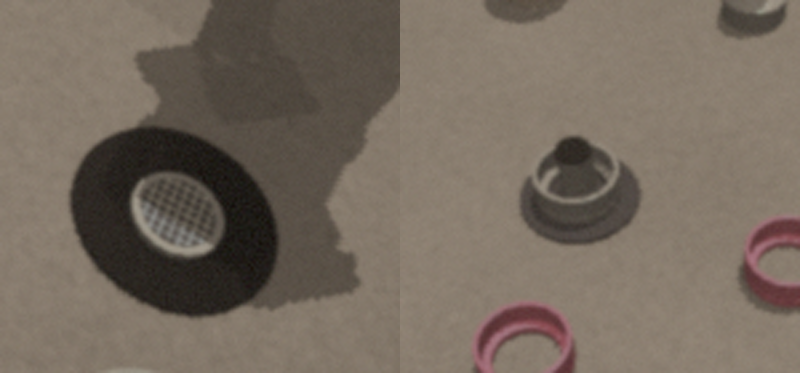

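View pics/s17.png

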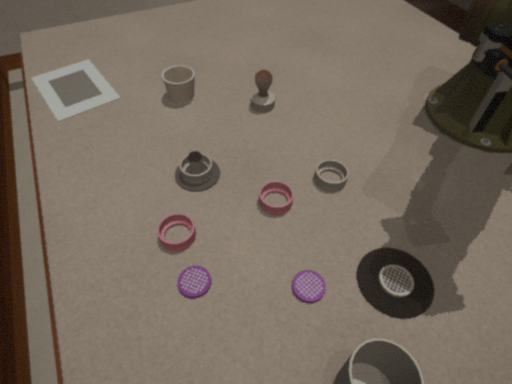

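View pics/t17.png

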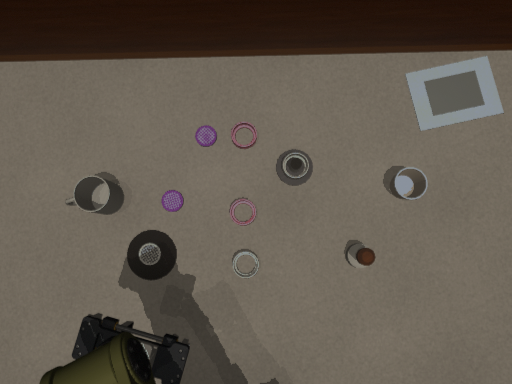

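The ring lies flat around the post, scene (197,170). The screen lies mesh up, flat and well inside the mat, scene (397,280) / top (150,254). Everything else is where it was. Handing in.

```bash
python3 -m pendant '[[[0,0,0,0],[0,0,0,0]]]'; python3 -c "
from h import *
print(manip.sign_off())"
```

```text
clock: 24.9
eef_pos: [315.3, 197.8, 162.3]
eef_rot: [-3.141, -0.0, 2.856]
wrist_force: [0.7, -1.0, -0.2]
finger_gap: 80.0
the job is handed in; nothing more can be done
None
```

The screen is out of the sifter ring and lies flat on the mat, and the job was handed in at about 25 s. I lowered the mesh-filled grey ring over the post until it met the foot (8.7 N, at the height expected). The post pushed the screen up. I then lifted the screen off and set it down with its mesh up.

**Last checks:** The final scene and top pictures show the ring flat around the post on the foot. The screen is near the mat's centre, well inside its edge. Nothing else moved, and the arm is clear. The highest wrist force I saw was about 27 N in the vertical reading, when I deliberately touched the foot with the fingertips.

**What disagreed:**
- **Fingertip height:** The tips really stand about 24 mm above the TCP reading, not 8 mm below it. My first grip therefore closed above the ring without touching anything. I found the true height by touching the foot and corrected for it.
- **Heights from the pictures:** My picture-based heights came out roughly 5–10 mm lower than the stated ones. I relied on contact instead, which agreed with the stated sizes.

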